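# Press a brass plug home with bench locking pliers

## Robot

A 6-joint arm with a two-finger parallel gripper is mounted at the origin on the work surface. World frame = base frame: x ahead of the robot, y to its left, z up, the work surface at z = 0. Lengths are in m, angles in rad, forces in N, time in s.
With the tool pointing down it reaches from about 0.275 to 0.875 m from the base axis. Payload 12.5 kg.
Tool frame: the origin (TCP) lies midway between the tips of the shut fingers; the grasp point (between the pads) lies 19 mm behind it; z points along the fingers, y is the line along which they close (so a half turn about z gives the same grasp; the last joint's range is limited). The gripper opens to 85 mm and grips with 20 to 120 N. Pads are 22 mm wide; open, the fingers measure 114 mm over their backs; the gripper's body (76 mm by 85 mm) begins 54 mm behind the grasp point. The pads swing forward as they close: fully open they stand 13 mm farther back than shut.
Start: joints at [1.25, 0.351, 1.652, -0, 1.139, -0.085], TCP at [0.128, 0.535, 0.231] pointing down, gripper open.
Joint ranges: [-2.75, 2.75], [-0.79, 2.1], [0.01, 2.65], [-1.57, 4.71], [0.07, 3.14], [-2.87, 2.87]. Speed limits (rad/s): [2.22, 2.22, 2.79, 3.14, 3.14, 3.14].

## Interface

Orientations are given as a 3x3 rotation matrix whose columns are the frame's x, y, z axes.
In Python, from station import sensors, viewer, ctrl, nets gives the robot as it stands. The module is installed in compiled form; this text tells all that it offers.
- The arm moves only by the tool send_rows, never from a script. Its arguments are lists of equal length, an entry for each row: "linear": the shift along the tool's x, y, z normalised to -1 to 1, where 1 is 20 cm, a list of three; "rot": the turn, a rotation vector about the tool's x, y, z normalised to -1 to 1, where 1 is 180 degrees, a list of three. In form: {"linear": [[dx, dy, dz], ...], "rot": [[rx, ry, rz], ...]}. A call has 1 to 12 rows; each row is the pose to reach, as a shift and turn from the pose commanded when the call began, along the tool's axes at that moment, turning the shorter way round; what a row does not reach only later rows make up. A row lasts 1/10 s, in which the tool goes at most 50 mm and 8.59 degrees, less where a joint would pass 70% of its speed; a pose out of reach is approached as far as the arm can. A call with a number of a shift or a turn outside -1 to 1 is refused whole. A call with a gripper value outside its range is refused whole. "jaw" is the gripper command: -1 is fully open, 1 is shut, values between are in proportion, set as the call begins (left out, the last holds). The fingers move at their own pace and stop on an object; "force" is the grip in N (left out, the last holds). Time passes only in rows, so rows that repeat a pose let the fingers close. It gives the time, the measured TCP pose, the force, the opening and the grip force at its end, in the units of the state.
- sensors.observe(): the state, without advancing time (a new reading comes with each control period).
- viewer.read_camera(name): name is "scene" or "top"; returns a dict with "pixels" (420x560x3 uint8, red, green, blue), "depth" (420x560 float32, m along the optical axis (not along the pixel's ray), 0 where there is no reading), "fovy" (degrees; the focal length in pixels is half the picture's height over the tangent of half this angle, whatever the lens; pixels are square), "cx", "cy" (the principal point, pixels), "k1" (the pictures are not rectified: a ray, as slopes to the right and down, at radius r is drawn at 1 + k1 r^2 times it, then the intrinsics apply), "cam_to_world" (4x4, takes a point from camera to world coordinates). Camera axes: x right, y down, z forward; pixel columns grow to the right and rows downward; lengths in m; the calibration is good to about 2 mm. A picture is of the moment at which its call begins.
- ctrl.close_job(): hands the job in; it is judged then, once.
Trained networks look in the newest picture that a camera, given by its name, has taken for a name from the list of things; names that differ only in an ending like _2 or _b are one class to them, and where a whole thing is asked for, a point or a joint stands for the part that bears it (a point fixed in the world has none). Each returns a list of dicts, best first, with "p" (0 to 1); they miss things now and then, are a little off and sometimes report something else, mostly with a low value. They report only what shows in the picture. A call takes as long as a camera call.
- nets.cut_out(camera, name): "mask" (420x560 bool, what is visible of it).
- nets.landmark_of(camera, name): "point" ([x, y, z] in m, in the coordinates of the camera as it stood for that picture, good to about 4 mm: a listed point, or the origin of a listed thing).
The state is a dict: "clock": time; "q": joint angles; "joint_velocities": joint speeds; "effort": joint torques, N m; "eef_pos": TCP position; "ee_rot": TCP orientation; "wrist_force": force on the tool from outside, world axes, zero at the start; "ft_torque": the same for the moment, N m; "gripper_width": finger opening in m; "finger_force": force on a finger pad.
Only numpy, scipy, OpenCV 4.12 (cv2) and the standard library are available. Lean on these libraries where they do the work, as an engineer would, in place of code of your own. Each camera call takes 0.05 s, during which the arm holds its last target. There are 200 camera calls.

## Task

Two pairs of locking pliers are bolted to the shop counter. With the red-gripped pair, squeeze the two handles together until they lock over centre, which presses the brass plug home into the wooden display stand held in its jaws; then press down the yellow release paddle on top of that pair so that the pliers spring open. Leave the blue-gripped pair alone.

Things in the scene. Friction and masses are not known exactly. Their poses are not given: they have to be found in the camera images.
- red_pliers: the pliers to use, red grips, flat on a bolted grey plate 190 x 100 x 10 mm. Origin on the counter under the tool, z up, +x along the tool to the jaws (away from the robot, +-25 degrees). The two handles lie along -x to x = -160 mm, one each side of the x axis; all swings are symmetric about it. Jaws, wooden stand (50 mm) and brass plug at x = 90 mm; all under 80 mm tall but the raised paddle
- red_pliers_handle (a joint): swing of both red handles, rad: 0 open (sprung), 0.115 locked stop; past 0.095 they stay locked, short of it they spring open. Grips 14 mm thick, 39 to 65 mm above the counter. Squeeze at x = -125 mm of the pliers, 52 mm up, fingers closing along their y: 64 mm over the outsides open, 38 mm locked, nothing beside them; takes 6 to 12 N on each handle
- red_pliers_paddle: yellow release paddle on top of the red pliers. Origin on its hinge, 8 mm behind the pliers' origin (x = -8 mm), 70 mm up; its -x axis runs to the end pad (22 x 26 mm, 5 mm thick, middle 45 mm from the hinge). Level when open (top at 73 mm); when locked its end stands 23 degrees up, top of pad at 90 mm. Pressing it 10 to 15 mm down with 3 to 8 N frees the handles (tops at 65 mm)
- plug (a joint): how far the brass plug (20 mm across) is pressed into the wooden stand in the red pliers, m: starts at 0 to 0.002 (about 12 mm proud), 0.009 once the pliers are fully locked; stays where it is pressed
- blue_pliers_handle (a joint): handle swing of the other, empty pair with blue grips, rad: 0 = open. Leave alone

How it is judged:
On the way, in this order (a step that is already met when the one before it is completed fails the run):
1. the red pliers are squeezed over centre and the plug is pressed home (value of joint red_pliers_handle above 0.102 rad and value of joint plug above 0.007 m), for 0.2 s.
2. the fingers press the yellow paddle of the still locked pliers (contact force between the fingers and red_pliers_paddle above 0.3 N and value of joint red_pliers_handle above 0.08 rad).
At the end, for the whole second after the job is handed in: the red pliers stand open again (handle swing under 0.02 rad), the brass plug is pressed in by more than 7 mm and stays there, and the blue pliers are still open (under 0.02 rad) (value of joint each of red_pliers_handle, blue_pliers_handle below 0.02 rad and value of joint plug above 0.007 m); the robot touches nothing.
It fails at once if the blue pliers' handles are squeezed (more than 0.04 rad) (value of joint blue_pliers_handle above 0.04 rad).
It also fails if it takes over 32 s, if anything falls off the work surface, if the arm or the gripper's body presses on something with over 40 N, if the wrist force passes 120 N, or if a joint passes its speed limit or range.

## Working session

There is one attempt and no reset: what is moved stays moved. The work goes in short steps, Python scripts to look and compute and a tool call to move; the robot and the scene stay as the last step left them, time stands still between calls to the robot, and variables do not carry over. Pictures are saved under pics/ and viewed, at most 10 in all, crops included, and the job is handed in when it is done.

Besides the shell and the picture viewer there is one more tool, called as name(argument=value, ...) on one line, values as JSON. send_rows: Moves the arm, as the interface text tells. Scaled input: -1 to 1 covers 20 cm each way for a shift and 180 degrees each way for a turn. Its arguments: {"type":"object","properties":{"linear":{"type":"array","items":{"type":"array","items":{"type":"number"}}},"rot":{"type":"array","items":{"type":"array","items":{"type":"number"}}},"jaw":{"type":"number"},"force":{"type":"number"}},"required":["linear","rot"]}

```bash
mkdir -p pics; cat > h.py <<'E'
import numpy as np, cv2
from station import sensors, viewer, ctrl, nets
def w(im,p):
    return (im["cam_to_world"]@np.r_[p,1])[:3]
def cloud(im):
    d=im["depth"];H,W=d.shape;f=H/2/np.tan(np.radians(im["fovy"])/2)
    K=np.array([[f,0,im["cx"]],[0,f,im["cy"]],[0,0,1.]])
    v,u=np.mgrid[:H,:W]
    n=cv2.undistortPoints(np.stack([u,v],-1).reshape(-1,1,2).astype(float),K,np.array([im["k1"],0,0,0.])).reshape(H,W,2)
    P=np.concatenate([n*d[...,None],d[...,None]],-1)
    P=P@im["cam_to_world"][:3,:3].T+im["cam_to_world"][:3,3]
    P[d==0]=np.nan
    return P
E
cat > m.py <<'E'
from h import *
ims=[]
for c in ["scene","top"]:
    im=viewer.read_camera(c);ims.append(im["pixels"]);P=cloud(im)
    for n in ["red_pliers","red_pliers_paddle","red_pliers_handle","blue_pliers_handle","plug"]:
        for r in nets.landmark_of(c,n)[:2]: print(c,n,round(r["p"],2),w(im,r["point"]).round(4))
        for r in nets.cut_out(c,n)[:2]:
            m=r["mask"];Q=P[m];Q=Q[~np.isnan(Q[:,0])]
            v,u=np.where(m)
            print("   mask",round(r["p"],2),m.sum(),(u.mean().round(),v.mean().round()),np.median(Q,0).round(3),np.percentile(Q,[5,95],axis=0).round(3).tolist())
    cv2.imwrite("pics/%s0.png"%c,im["pixels"][...,::-1])
s=sensors.observe();print(s["eef_pos"],s["ee_rot"],s["gripper_width"],s["clock"])
E
python3 m.py
```

```text
scene red_pliers 0.85 [ 0.5859  0.2303 -0.0052]
   mask 0.85 5902 (np.float64(338.0), np.float64(151.0)) [0.619 0.211 0.047] [[0.474, 0.152, 0.005], [0.691, 0.271, 0.069]]
   mask 0.27 928 (np.float64(117.0), np.float64(252.0)) [ 0.536 -0.202  0.06 ] [[0.496, -0.216, 0.041], [0.597, -0.18, 0.064]]
scene red_pliers_paddle 0.75 [0.5787 0.2346 0.0695]
   mask 0.54 171 (np.float64(327.0), np.float64(113.0)) [0.547 0.24  0.07 ] [[0.53, 0.229, 0.068], [0.575, 0.255, 0.072]]Traceback (most recent call last):
  File "m.py", line 6, in <module>
    for r in nets.landmark_of(c,n)[:2]: print(c,n,round(r["p"],2),w(im,r["point"]).round(4))
             ~~~~~~~~~~~~~~~~^^^^^
ValueError: it knows: red_pliers, red_pliers_paddle
```

```bash
sed -i 's/for n in .*/for n in ["red_pliers","red_pliers_paddle"]:/' m.py
sed -i '/^    cv2/i\    hsv=cv2.cvtColor(im["pixels"],cv2.COLOR_RGB2HSV);h,S,V=[hsv[...,i].astype(int) for i in range(3)]\n    for nm,k in [("red",((h<8)|(h>172))\&(S>150)\&(V>60)),("yellow",(h>22)\&(h<34)\&(S>150)\&(V>90))]:\n        Q=P[k];Q=Q[(Q[:,2]>.03)\&(Q[:,2]<.1)];print(nm,len(Q),np.median(Q,0).round(3)); np.save("%s_%s.npy"%(c,nm),Q)' m.py
python3 m.py
```

```text
scene red_pliers 0.96 [ 0.5847  0.2246 -0.0037]
   mask 0.74 6103 (np.float64(338.0), np.float64(150.0)) [0.618 0.212 0.046] [[0.47, 0.152, 0.002], [0.69, 0.284, 0.069]]
scene red_pliers_paddle 0.74 [0.5782 0.2364 0.0668]
   mask 0.76 215 (np.float64(327.0), np.float64(113.0)) [0.547 0.24  0.07 ] [[0.528, 0.229, 0.068], [0.576, 0.256, 0.072]]
red 738 [0.484 0.252 0.059]
yellow 668 [ 0.599 -0.189  0.07 ]
top red_pliers 0.73 [0.5845 0.2276 0.0006]
   mask 0.66 5722 (np.float64(158.0), np.float64(233.0)) [0.585 0.222 0.057] [[0.462, 0.157, 0.007], [0.674, 0.29, 0.071]]
top red_pliers_paddle 0.67 [0.5771 0.2313 0.07  ]
   mask 0.68 284 (np.float64(140.0), np.float64(249.0)) [0.543 0.242 0.072] [[0.526, 0.231, 0.069], [0.575, 0.258, 0.074]]
red 977 [0.483 0.265 0.063]
yellow 631 [ 0.571 -0.182  0.071]
[0.12846432 0.53478796 0.23129574] [[-9.72333731e-01  2.33596051e-01  7.15193197e-06]
 [ 2.33596051e-01  9.72333730e-01  4.28548212e-05]
 [ 3.05665230e-06  4.33398513e-05 -9.99999999e-01]] 0.08524939069379533 0.75
```

View pics/top0.png

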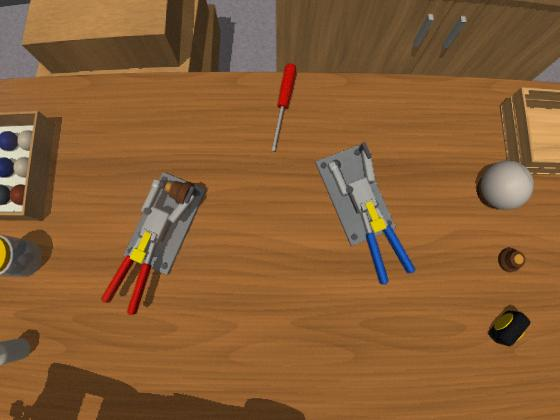

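View pics/scene0.png

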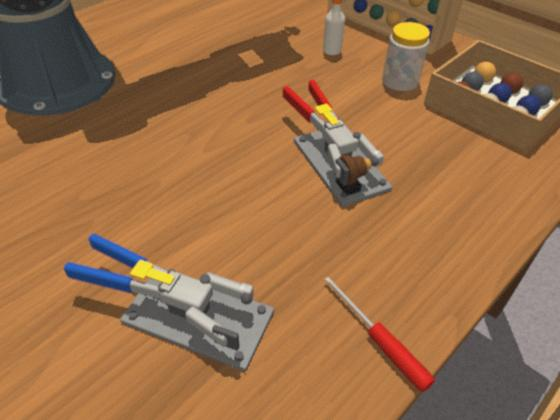

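The top view shows the red pliers at about (155,225) with handle ends at (105,298) and (132,310). The paddle is at (142,247), and the blue pair is well away at (375,210). The scene view agrees, with the red pair at (335,140). Next I'll fit the tool axis from the handles.

```bash
cat > fit.py <<'E'
from h import *
from scipy.optimize import least_squares
for c in ["scene","top"]:
    Q=np.load(c+"_red.npy");Y=np.load(c+"_yellow.npy")
    o=np.array([.585,.228])
    Q=Q[(np.hypot(*(Q[:,:2]-o).T)<.19)&(Q[:,0]<.56)]
    Y=Y[np.hypot(*(Y[:,:2]-o).T)<.1]
    # axis: two clusters by side; symmetric line model |y|=a+b*x
    T=Q[Q[:,2]>np.percentile(Q[:,2],50)]  # tops
    T=T[T[:,2]>.056]
    def tr(p,X): 
        d=X[:,:2]-[.5,p[0]];cs,sn=np.cos(p[1]),np.sin(p[1]);return d@[cs,sn],d@[-sn,cs]
    def res(p):
        x,y=tr(p,T);return np.abs(y)-(p[2]+p[3]*x)
    s=least_squares(res,[.258,-.35,.03,-.1],loss="soft_l1",f_scale=.003)
    p=s.x;x,y=tr(p,T);print(c,len(T),p.round(4),"deg",np.degrees(p[1]).round(2),"rms",np.std(res(p)).round(4),"n",(y>0).sum(),(y<0).sum(),"z",np.percentile(Q[:,2],[2,50,98]).round(4),"xrange",np.percentile(x,[1,99]).round(3))
    x,y=tr(p,Q);print(" outsides along x: ",[(xx,np.percentile(y[abs(x-xx)<.01],[1,99]).round(4).tolist()) for xx in (-.03,-.01,.01)])
    a=np.array([np.cos(p[1]),np.sin(p[1])]);n=np.array([-a[1],a[0]])
    end=np.array([.5,p[0]])+a*x.min(); print(" end",end.round(4),"origin from end", (end+.16*a).round(4))
    xy,yy=tr(p,Y);print(" yellow n",len(Y),"mean",Y.mean(0).round(4),"z",np.percentile(Y[:,2],[5,50,95]).round(4),"x",np.percentile(xy,[2,98]).round(4),"lat",np.percentile(yy,[2,50,98]).round(4))
    pe=np.array([.5,p[0]])+a*(np.percentile(xy,1)+.064);print(" origin from paddle end",pe.round(4))
    for o2 in ([.5855,.227],):
        d=np.array(o2)-[.5,p[0]];print(" lateral of net origin",(d@n).round(4),"along",(d@a).round(4))
E
python3 fit.py
```

```text
scene 345 [ 0.2615 -0.3772  0.0212 -0.1019] deg -21.61 rms 0.0034 n 151 194 z [0.0428 0.0597 0.0639] xrange [-0.062  0.029]
 outsides along x:  [(-0.03, [-0.0315, 0.0298]), (-0.01, [-0.0291, 0.0276]), (0.01, [-0.0273, 0.0252])]
 end [0.4391 0.2856] origin from end [0.5879 0.2267]
 yellow n 198 mean [0.5499 0.2414 0.0699] z [0.0679 0.0699 0.0718] x [0.03   0.0841] lat [-0.0115 -0.0006  0.0114]
 origin from paddle end [0.5862 0.2274]
 lateral of net origin -0.0006 along 0.0922
top 473 [ 0.2619 -0.3824  0.0208 -0.1093] deg -21.91 rms 0.0031 n 230 243 z [0.0469 0.0627 0.0662] xrange [-0.065  0.028]
 outsides along x:  [(-0.03, [-0.0314, 0.0297]), (-0.01, [-0.0294, 0.0281]), (0.01, [-0.0278, 0.025])]
 end [0.4379 0.2868] origin from end [0.5864 0.2271]
 yellow n 296 mean [0.5477 0.2425 0.0715] z [0.0693 0.0716 0.0737] x [0.0281 0.0827] lat [-0.0117 -0.0002  0.0116]
 origin from paddle end [0.5851 0.2276]
 lateral of net origin -0.0004 along 0.0923
```

The two views agree: yaw is about -21.75°, the origin is about (0.586, 0.227), grip tops are at about 64 mm, and the span over the outsides is about 61 mm. The squeeze point is (0.470, 0.2735).

send_rows(linear=[[-1,-0.44,0],[-1,-0.44,0],[-1,-0.44,0],[-1,-0.44,0],[-1,-0.44,0],[-1,-0.44,0]], rot=[[0,0,0.0458],[0,0,0.0458],[0,0,0.0458],[0,0,0.0458],[0,0,0.0458],[0,0,0.0458]], jaw=-1, force=40)

```text
clock: 1.35
eef_pos: [0.3041, 0.4012, 0.2314]
ee_rot: [[-0.928, 0.374, 0.0], [0.374, 0.928, -0.0], [-0.0, 0.0, -1.0]]
wrist_force: [0.7, 0.1, -0.2]
gripper_width: 0.0853
finger_force: 0.0
```

```bash
cat > g.py <<'E'
import sys
from h import *
def go(x,z,lat=0):
    a=np.radians(-21.75);o=np.array([.586,.2272])
    t=np.r_[o+x*np.array([np.cos(a),np.sin(a)])+lat*np.array([-np.sin(a),np.cos(a)]),z]
    s=sensors.observe();R=s["ee_rot"];d=R.T@(t-s["eef_pos"])
    n=np.degrees(np.arctan2(R[1,1],R[0,1]))
    print("pos",s["eef_pos"].round(4),"lin",(d/.2).round(4),"mm",(d*1e3).round(1),"yerr deg",round(n-68.25,2),"f",np.round(s["wrist_force"],1),"w",s["gripper_width"],s["finger_force"],s["clock"])
go(*map(float,sys.argv[1:]))
E
python3 g.py -.125 .13
```

```text
pos [0.3041 0.4012 0.2314] lin [-1.0073 -0.2823  0.5073] mm [-201.5  -56.5  101.5] yerr deg -0.19 f [ 0.7  0.1 -0.2] w 0.08526335599412564 0.0 1.35
```

send_rows(linear=[[-0.25,-0.07,0],[-0.5,-0.14,0],[-0.75,-0.21,0.1],[-1,-0.28,0.25],[-1,-0.28,0.5],[-1,-0.28,0.5],[-1,-0.28,0.5]], rot=[[0,0,0],[0,0,0],[0,0,0],[0,0,0],[0,0,0],[0,0,0],[0,0,0]])

```text
clock: 2.05
eef_pos: [0.4662, 0.2767, 0.1302]
ee_rot: [[-0.929, 0.37, -0.003], [0.37, 0.929, -0.001], [0.003, -0.003, -1.0]]
wrist_force: [0.1, 0.5, 0.8]
gripper_width: 0.0854
finger_force: 0.0
```

```bash
python3 g.py -.125 .033; python3 - <<'E'
from h import *
im=viewer.read_camera("scene")
cv2.imwrite("pics/s1.png",cv2.resize(im["pixels"][40:240,200:460,::-1],(780,600)))
E
```

```text
pos [0.4662 0.2767 0.1302] lin [-0.0245 -0.0066  0.4857] mm [-4.9 -1.3 97.1] yerr deg 0.01 f [0.1 0.5 0.8] w 0.08542905082518361 0.0 2.05
```

View pics/s1.png

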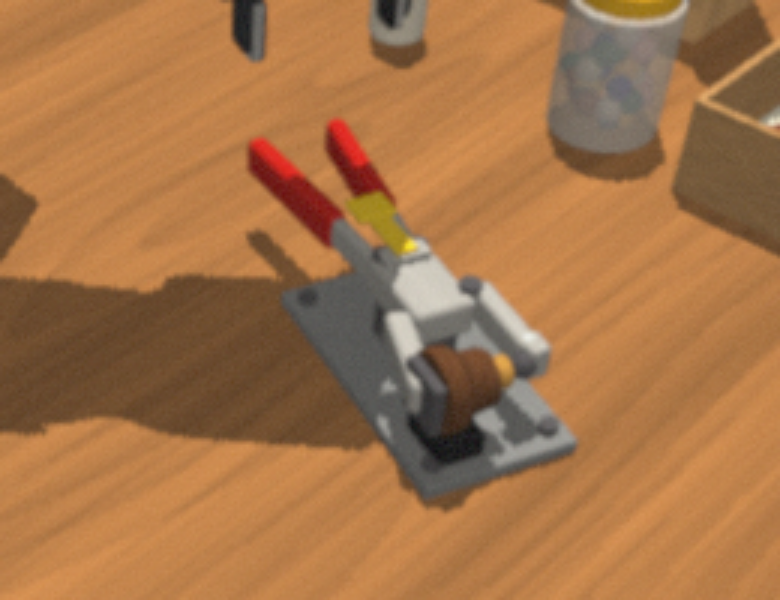

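The fingers, at (250,30) and (400,20) in the crop, straddle the red handles from above, and nothing is beside them. I'll descend.

send_rows(linear=[[-0.02,-0.006,0.1],[-0.02,-0.006,0.25],[-0.02,-0.006,0.38],[-0.02,-0.006,0.49],[-0.02,-0.006,0.49],[-0.02,-0.006,0.49]], rot=[[0,0,0],[0,0,0],[0,0,0],[0,0,0],[0,0,0],[0,0,0]])

```text
clock: 2.7
eef_pos: [0.4711, 0.2751, 0.0352]
ee_rot: [[-0.929, 0.369, 0.002], [0.369, 0.929, 0.001], [-0.001, 0.002, -1.0]]
wrist_force: [-0.2, -0.4, -0.0]
gripper_width: 0.0853
finger_force: 0.0
```

```bash
python3 g.py -.125 .033
```

```text
pos [0.4711 0.2751 0.0352] lin [ 0.0026 -0.0094  0.0112] mm [ 0.5 -1.9  2.2] yerr deg 0.07 f [-0.2 -0.4 -0. ] w 0.0853115332984603 0.0 2.7
```

send_rows(linear=[[0,-0.008,0.01],[0,-0.008,0.01],[0,-0.008,0.01],[0,-0.008,0.01],[0,-0.008,0.01],[0,-0.008,0.01],[0,-0.008,0.01],[0,-0.008,0.01],[0,-0.008,0.01],[0,-0.008,0.01],[0,-0.008,0.01],[0,-0.008,0.01]], rot=[[0,0,0],[0,0,0],[0,0,0],[0,0,0],[0,0,0],[0,0,0],[0,0,0],[0,0,0],[0,0,0],[0,0,0],[0,0,0],[0,0,0]], jaw=1, force=35)

```text
clock: 3.9
eef_pos: [0.4731, 0.2753, 0.0345]
ee_rot: [[-0.929, 0.371, 0.009], [0.371, 0.929, 0.006], [-0.006, 0.009, -1.0]]
wrist_force: [2.6, 15.8, 8.3]
gripper_width: 0.0366
finger_force: 36.3
```

```bash
python3 g.py -.125 .033; python3 - <<'E'
from h import *
im=viewer.read_camera("scene")
cv2.imwrite("pics/s2.png",cv2.resize(im["pixels"][40:240,200:460,::-1],(780,600)))
E
```

```text
pos [0.4731 0.2753 0.0345] lin [ 0.0117 -0.0145  0.0071] mm [ 2.3 -2.9  1.4] yerr deg -0.04 f [ 2.6 15.8  8.3] w 0.03657272505368221 36.28946095705032 3.9
```

View pics/s2.png

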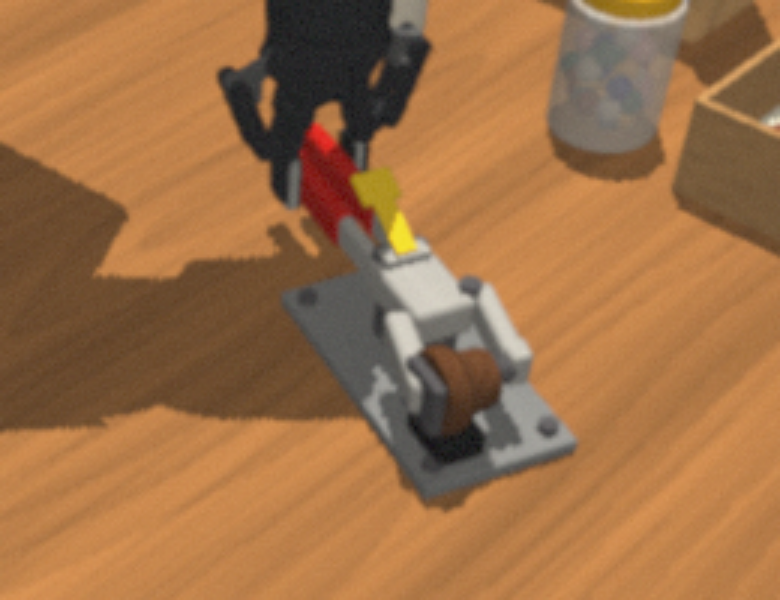

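Handle span is 36.6 mm, the paddle at (380,195) stands up, and the plug has gone in by the stand at (480,375), so the pliers are locked. I'll hold briefly, then open and rise.

send_rows(linear=[[0,0,0],[0,0,0],[0,0,0],[0,0,0]], rot=[[0,0,0],[0,0,0],[0,0,0],[0,0,0]])

```text
clock: 4.35
eef_pos: [0.4732, 0.2753, 0.0345]
ee_rot: [[-0.929, 0.371, 0.009], [0.371, 0.929, 0.006], [-0.006, 0.009, -1.0]]
wrist_force: [4.0, 14.5, 8.6]
gripper_width: 0.0367
finger_force: 36.3
```

send_rows(linear=[[0,0,0],[0,0,0],[0,0,0],[0,0,0],[0,0,0],[0,0,0],[0,0,0],[0,0,0]], rot=[[0,0,0],[0,0,0],[0,0,0],[0,0,0],[0,0,0],[0,0,0],[0,0,0],[0,0,0]], jaw=-1)

```text
clock: 5.15
eef_pos: [0.47, 0.2722, 0.0312]
ee_rot: [[-0.929, 0.371, -0.0], [0.371, 0.929, -0.0], [0.0, -0.0, -1.0]]
wrist_force: [-1.1, 0.3, -0.1]
gripper_width: 0.0854
finger_force: 0.0
```

send_rows(linear=[[0,0,-0.1],[0,0,-0.25],[0,0,-0.45],[0,0,-0.6],[0,0,-0.6],[0,0,-0.6]], rot=[[0,0,0],[0,0,0],[0,0,0],[0,0,0],[0,0,0],[0,0,0]])

```text
clock: 5.75
eef_pos: [0.4701, 0.2723, 0.1514]
ee_rot: [[-0.929, 0.371, 0.001], [0.371, 0.929, 0.0], [-0.001, 0.001, -1.0]]
wrist_force: [0.8, 0.5, -0.8]
gripper_width: 0.0851
finger_force: 0.0
```

```bash
python3 m.py; python3 g.py -.052 .13
```

```text
scene red_pliers 0.83 [ 0.587   0.2254 -0.0039]
   mask 0.62 5721 (np.float64(338.0), np.float64(151.0)) [0.618 0.21  0.047] [[0.478, 0.152, 0.005], [0.691, 0.267, 0.073]]
scene red_pliers_paddle 0.69 [0.5727 0.2351 0.0685]
red 734 [0.485 0.265 0.058]
yellow 702 [ 0.598 -0.189  0.07 ]
top red_pliers 0.98 [5.864e-01 2.278e-01 3.000e-04]
   mask 0.57 5297 (np.float64(159.0), np.float64(231.0)) [0.588 0.218 0.056] [[0.482, 0.156, 0.007], [0.674, 0.277, 0.076]]
top red_pliers_paddle 0.63 [0.5767 0.2313 0.0698]
   mask 0.81 231 (np.float64(139.0), np.float64(246.0)) [0.548 0.241 0.085] [[0.533, 0.23, 0.073], [0.575, 0.254, 0.093]]
red 755 [0.493 0.264 0.063]
yellow 629 [ 0.571 -0.184  0.073]
[0.46997299 0.27221144 0.15100556] [[-9.28774166e-01  3.70645889e-01 -4.17385642e-04]
 [ 3.70645995e-01  9.28774193e-01 -2.10291518e-04]
 [ 3.09713326e-04 -3.50015646e-04 -9.99999891e-01]] 0.08551064207333953 6.25
pos [0.47   0.2722 0.151 ] lin [-0.3623  0.006   0.1049] mm [-72.5   1.2  21. ] yerr deg -0.01 f [ 0.5  0.5 -0.2] w 0.08551064207333953 0.0 6.25
```

```bash
python3 - <<'E'
from h import *
im=cv2.imread("pics/scene0.png");cv2.imwrite("pics/s3.png",cv2.resize(im[40:240,200:460],(780,600)))
E
python3 fit.py
```

```text
scene 338 [ 0.2603 -0.3982  0.0115 -0.0172] deg -22.82 rms 0.0035 n 122 216 z [0.0425 0.0586 0.0638] xrange [-0.065  0.029]
 outsides along x:  [(-0.03, [-0.0185, 0.019]), (-0.01, [-0.0177, 0.0179]), (0.01, [-0.0176, 0.009])]
 end [0.4386 0.2861] origin from end [0.5861 0.224 ]
 yellow n 236 mean [0.5522 0.2406 0.0813] z [0.0702 0.0819 0.0902] x [0.0353 0.0827] lat [-0.0084  0.0021  0.0126]
 origin from paddle end [0.5903 0.2223]
 lateral of net origin 0.0025 along 0.0917
top 363 [ 0.2617 -0.3748  0.012   0.0048] deg -21.47 rms 0.0031 n 189 174 z [0.0462 0.0628 0.0662] xrange [-0.047  0.027]
 outsides along x:  [(-0.03, [-0.0187, 0.0175]), (-0.01, [-0.0186, 0.0185]), (0.01, [-0.0197, 0.0164])]
 end [0.4458 0.283 ] origin from end [0.5947 0.2245]
 yellow n 283 mean [0.5496 0.2416 0.0842] z [0.0728 0.086  0.093 ] x [0.0326 0.0828] lat [-0.012  -0.0007  0.011 ]
 origin from paddle end [0.5897 0.2264]
 lateral of net origin -0.001 along 0.0923
```

View pics/s3.png

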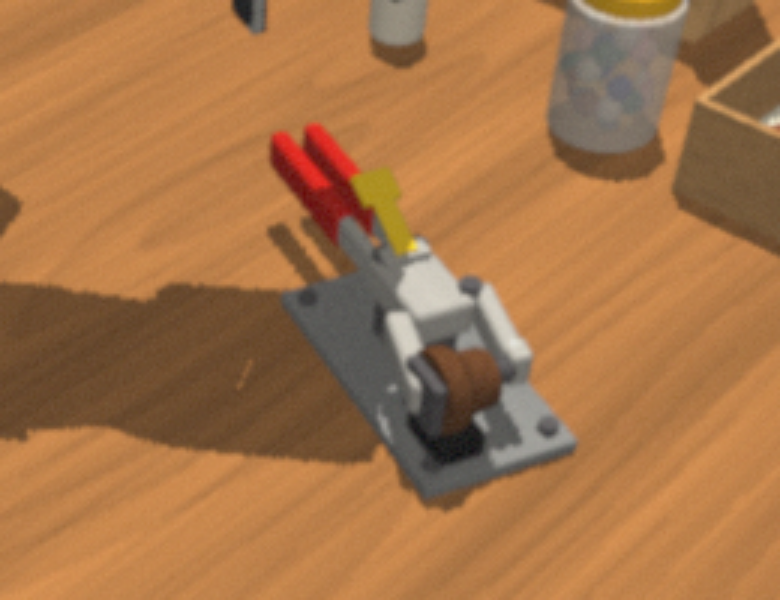

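The handles stay locked and parallel, and the paddle pad at (378,187) stands up with its top at about 90 mm. I'll shut the fingers and move above the pad.

send_rows(linear=[[0,0,0],[-0.1,0,0],[-0.25,0.006,0],[-0.37,0.006,0],[-0.37,0.006,0.08],[-0.37,0.006,0.16],[-0.37,0.006,0.22],[-0.37,0.006,0.22],[-0.37,0.006,0.22]], rot=[[0,0,0],[0,0,0],[0,0,0],[0,0,0],[0,0,0],[0,0,0],[0,0,0],[0,0,0],[0,0,0]], jaw=1)

```text
clock: 7.15
eef_pos: [0.5393, 0.2461, 0.1076]
ee_rot: [[-0.929, 0.37, 0.0], [0.37, 0.929, 0.0], [-0.0, 0.0, -1.0]]
wrist_force: [-0.4, -0.5, -0.6]
gripper_width: -0.0001
finger_force: 0.0
```

```bash
python3 g.py -.05 .09
```

```text
pos [0.5393 0.2461 0.1076] lin [-0.0018 -0.0012  0.088 ] mm [-0.4 -0.2 17.6] yerr deg 0.0 f [-0.4 -0.5 -0.6] w -9.435622502935718e-05 0.0 7.15
```

send_rows(linear=[[0,0,0.04],[0,0,0.07],[0,0,0.085],[0,0,0.1],[0,0,0.115],[0,0,0.13],[0,0,0.14],[0,0,0.15],[0,0,0.16],[0,0,0.16],[0,0,0.16]], rot=[[0,0,0],[0,0,0],[0,0,0],[0,0,0],[0,0,0],[0,0,0],[0,0,0],[0,0,0],[0,0,0],[0,0,0],[0,0,0]])

```text
clock: 8.25
eef_pos: [0.5392, 0.246, 0.0753]
ee_rot: [[-0.929, 0.371, -0.0], [0.371, 0.929, -0.0], [0.0, -0.0, -1.0]]
wrist_force: [0.3, -0.9, -0.6]
gripper_width: -0.0001
finger_force: 0.0
```

```bash
python3 g.py -.05 .13;python3 - <<'E'
from h import *
im=viewer.read_camera("scene")
cv2.imwrite("pics/s4.png",cv2.resize(im["pixels"][40:240,200:460,::-1],(780,600)))
E
```

```text
pos [0.5392 0.246  0.0753] lin [-0.0021 -0.0004 -0.2735] mm [ -0.4  -0.1 -54.7] yerr deg -0.0 f [ 0.3 -0.9 -0.6] w -0.0001481906094471087 0.0 8.25
```

View pics/s4.png

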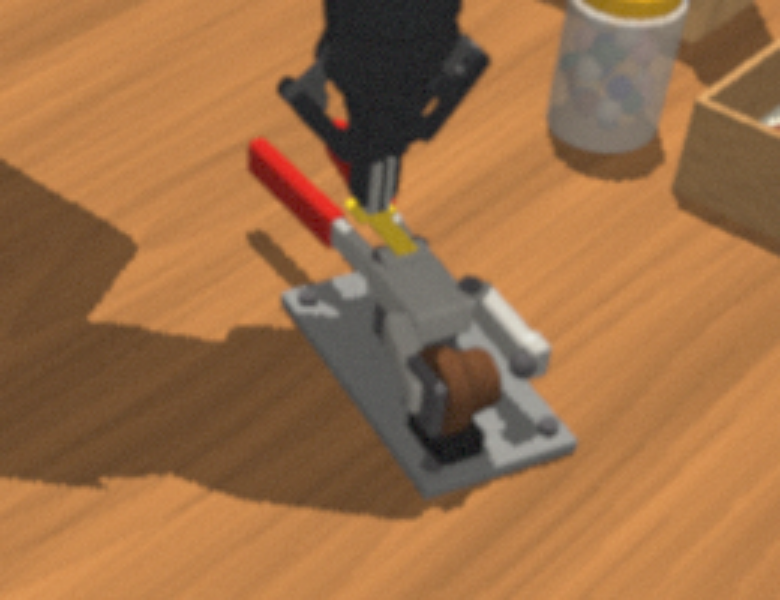

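The handles have sprung open: the left one is back at (250,150) and the paddle is level. The jaw is clear of the stand and the plug stays in. I'll rise clear.

send_rows(linear=[[0,0,-0.1],[0,0,-0.3],[0,0,-0.5],[0,0,-0.6],[0,0,-0.6],[0,0,-0.6],[0,0,-0.6]], rot=[[0,0,0],[0,0,0],[0,0,0],[0,0,0],[0,0,0],[0,0,0],[0,0,0]])

```text
clock: 9.0
eef_pos: [0.5386, 0.2457, 0.1939]
ee_rot: [[-0.929, 0.371, -0.002], [0.371, 0.929, -0.001], [0.002, -0.001, -1.0]]
wrist_force: [0.4, 0.3, -0.6]
gripper_width: 0.0
finger_force: 0.0
```

```bash
python3 m.py|grep -v mask;python3 fit.py | grep outs
```

```text
scene red_pliers 0.63 [ 0.5833  0.2279 -0.0031]
scene red_pliers_paddle 0.7 [0.5757 0.2374 0.0675]
red 738 [0.484 0.252 0.059]
yellow 664 [ 0.599 -0.189  0.07 ]
top red_pliers 0.91 [ 0.5853  0.2301 -0.0039]
top red_pliers_paddle 0.51 [0.5768 0.2303 0.069 ]
red 895 [0.479 0.259 0.063]
yellow 641 [ 0.57  -0.184  0.071]
[0.53922684 0.24595724 0.1952132 ] [[-9.28791271e-01  3.70603253e-01 -6.36164796e-05]
 [ 3.70603256e-01  9.28791271e-01 -3.20424898e-05]
 [ 4.72113800e-05 -5.33372593e-05 -9.99999997e-01]] -0.00013416594936267796 9.5
 outsides along x:  [(-0.03, [-0.0317, 0.0302]), (-0.01, [-0.029, 0.0283]), (0.01, [-0.0267, 0.0253])]
 outsides along x:  [(-0.03, [-0.0316, 0.0299]), (-0.01, [-0.0287, 0.0285]), (0.01, [-0.0266, 0.0206])]
```

Handle span is back to its starting value in both views, so I'm handing in.

```bash
python3 -c "
from station import ctrl;print(ctrl.close_job())"
```

```text
the job is handed in; nothing more can be done
None
```

I squeezed the red pliers to lock, which pressed the plug in, then pressed the paddle and they sprang fully open; the blue pair was left alone, and I handed the job in at about 9.5 s, but the hand-in gave no verdict.

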